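Unhook the lifting hook from the wash carrier and sort both

ROBOT

A 6-joint arm with a two-finger parallel gripper is mounted at the origin on the work surface. World frame = base frame: x ahead of the robot, y to its left, z up, the work surface at z = 0. Lengths are in m, angles in rad, forces in N, time in s.
With the tool pointing down it reaches from about 0.375 to 0.925 m from the base axis. Payload 5.7 kg.
Tool frame: the origin (TCP) lies at the very end of the fingers, on their centre line; the grasp point (between the pads) lies 19 mm behind it; z points along the fingers, y is the line along which they close (so a half turn about z gives the same grasp; the last joint's range is limited). The gripper opens to 85 mm and grips with 20 to 120 N. Pads are 22 mm wide; open, the fingers measure 114 mm over their backs; the gripper's body (76 mm by 85 mm) begins 54 mm behind the grasp point. The pads swing forward as they close: fully open they stand 13 mm farther back than shut.
Start: joints at [1.211, 0.359, 1.51, -0, 1.272, -0.115], TCP at [0.145, 0.582, 0.231] pointing down, gripper open.
Joint ranges: [-2.97, 2.97], [-1.01, 2.36], [0.21, 2.38], [-0.96, 4.11], [0.2, 2.71], [-2.98, 2.98]. Speed limits (rad/s): [2.39, 2.39, 3.14, 3.14, 3.14, 3.14].

INTERFACE

Orientations are given as a unit quaternion [w, x, y, z].
In Python, from rig import telemetry, snapshot, camera_info, manip gives the robot as it stands.
- The arm moves only by the shell command python3 -m crank 'ROWS' [OPENING] [FORCE]. ROWS is JSON, a list of rows, each a list of 2 entries, a list of its own where there are three numbers: the shift along the tool's x, y, z in mm, then the turn, a rotation vector about the tool's x, y, z in degrees. A call has exactly 10 rows; each row shifts and turns the commanded pose from where the row before left it, along the tool's axes as they then stand; what a row does not reach is not made up. A row lasts 1/10 s, in which the tool goes at most 50 mm and 8.59 degrees, less where a joint would pass 70% of its speed; a pose out of reach is approached as far as the arm can. A call with a gripper value outside its range is refused whole. OPENING is the closure, from 0 (fully open) to 1 (shut), set as the call begins (- or left out, the last holds). The fingers move at their own pace and stop on an object; FORCE is the grip in N (left out, the last holds). Time passes only in rows, so rows that do not move let the fingers close, or fill a call up. It gives the time, the measured TCP pose, the force, the opening and the grip force at its end, in the units of the state.
- telemetry.get_state(): the state, without advancing time (a new reading comes with each control period).
- snapshot(name): name is "side" or "top" or "wrist"; returns the picture (480x640x3 uint8, red, green, blue); there is no depth.
- camera_info(name): a dict with "vertical_fov" (degrees; the focal length in pixels is half the picture's height over the tangent of half this angle, whatever the lens; pixels are square), "cx", "cy" (the principal point, pixels), "k1" (the pictures are not rectified: a ray, as slopes to the right and down, at radius r is drawn at 1 + k1 r^2 times it, then the intrinsics apply), "rvec" (rotation vector, rad) and "tvec" (3), from world to camera coordinates, as OpenCV has them; the wrist camera has in their place "mount" (4x4, takes a point from camera to tool coordinates, whose origin is the TCP and whose axes are the flange's). Camera axes: x right, y down, z forward; pixel columns grow to the right and rows downward; lengths in m; the calibration is good to about 2 mm. A picture is of the moment at which its call begins: read the wrist's pose just before it. camera_info takes no time and is no camera call.
- manip.close_job(): hands the job in; it is judged then, once.
The state is a dict: "clock": time; "joint_positions": joint angles; "joint_velocities": joint speeds; "tau": joint torques, N m; "position": TCP position; "ee_rot": TCP orientation; "wrist_force": force on the tool from outside, world axes, zero at the start; "torque": the same for the moment, N m; "width": finger opening in m; "finger_force": force on a finger pad.
Only numpy, scipy, OpenCV 4.12 (cv2) and the standard library are available. Lean on these libraries where they do the work, as an engineer would, in place of code of your own. Each camera call takes 0.05 s, during which the arm holds its last target. There are 200 camera calls.

TASK

The steel lifting hook with the purple grip came out of the washer still hooked into its empty white carrier. Raise it a little, twist it a quarter turn, lift it out and stand it upright in the blue bay of the sorting tray. Set the empty carrier upright, flat on the floor of the yellow bay. Leave the rack of red-capped tubes where it stands.

Things in the scene. Friction and masses are not known exactly. Their poses are not given: they have to be found in the camera images.
- hook: Steel hook 115 mm tall, 90 g. Origin: centre of foot underside, z up. Arms 68 long (y) x 10 x 6 mm, tips upturned to 13; disc 22 dia. Purple grip 14 thick (x), 34 wide, 75-115 above origin. Starts on the middle of the carrier's plate, same yaw, arms across under both rails. Raised 6-17 mm it turns freely; leaves the gap after 90 deg either way (+-15). Unturned it catches at 26 mm.
- carrier: White rails on a grey plate, 250 g. Origin: centre of underside, z up. Plate 112 (x) x 76 (y) x 6 mm. Two rails along its length, 38-46 mm above the origin, 7 wide, 34 mm apart inside, 48 over the outsides; posts only at their ends, open sides. Ribs 5 mm high on the plate flank the hook's arms. Once empty, can be pinched across both rails from above at mid length (48 mm).
- tray: Grey sorting tray, fixed, 162 (x) x 320 (y) mm, 30 tall, walls 5. Origin: centre of underside. A wall at y = 0, as high as the rim, makes two bays 152 x 152 mm inside, floors 5 mm above the origin: blue floor centred at y = +79 mm, yellow floor at y = -79 mm in the tray's frame. Yaw varies by +-0.35 rad.
- tube_rack: Bystander: white rack 112 (x) x 50 (y) mm holding four tubes with red caps, 75 mm tall; no hook. Origin: centre of underside. It and the carrier may swap places between runs.
Mind the look-alikes: they are no part of the job. Several things have the shape of the hook; the one meant has the colours described above. What is shaped like the carrier but green is not meant.

How it is judged:
By the outcome, as a careful person would: the job done as asked, in the order asked, and still so for the second after the job is handed in, with the robot touching nothing.
It also fails if it takes over 61 s, if anything falls off the work surface, if the arm or the gripper's body presses on something with over 40 N, if the wrist force passes 120 N, or if a joint passes its speed limit or range.

## Working session

There is one attempt and no reset: what is moved stays moved. The work goes in short steps, Python scripts to look and compute and a shell command to move; the robot and the scene stay as the last step left them, time stands still between calls to the robot, and variables do not carry over. Pictures are saved under pics/ and viewed, at most 15 in all, crops included, and the job is handed in when it is done.

```bash
ls; mkdir -p pics; python3 - <<'E'
from rig import telemetry, snapshot, camera_info
import cv2
s=telemetry.get_state(); print(s)
for n in("top","side"):
    print(n,camera_info(n)); cv2.imwrite(f"pics/{n}0.png",snapshot(n)[:,:,::-1])
print(camera_info("wrist"))
E
```

```text
pics
{'clock': 0.0, 'joint_positions': array([ 1.21088253e+00,  3.59500546e-01,  1.51145628e+00,  2.66576600e-07,
        1.27250342e+00, -1.15104151e-01]), 'joint_velocities': array([-0.00084279, -0.001099  ,  0.00045675,  0.00088687, -0.00036879,
        0.00033522]), 'tau': array([ 2.70631332e-03, -5.27630246e+01, -2.78619504e+01,  1.09440766e-04,
        1.32195561e-02, -9.53122594e-06]), 'position': array([0.14518656, 0.5814534 , 0.23044717]), 'ee_rot': array([-2.19829450e-04,  1.22099376e-01,  9.92517441e-01, -9.07551745e-04]), 'wrist_force': array([-0.15044482,  0.78939592, -0.05246592]), 'torque': array([ 0.05476933,  0.00394125, -0.0003804 ]), 'finger_force': 0.0, 'width': 0.0852220357002009}
top {'vertical_fov': 49.39644171380935, 'cx': 324.70962394778087, 'cy': 239.97722508912068, 'k1': 0.05391473466548071, 'rvec': array([ 2.16421389, -2.12839302,  0.14208047]), 'tvec': array([-0.03593116,  0.52585848,  0.92460193])}
side {'vertical_fov': 52.778661463483715, 'cx': 311.86451918878083, 'cy': 240.3386372471972, 'k1': -0.099710372132018, 'rvec': array([ 2.11473789, -0.52067294,  0.25528626]), 'tvec': array([-0.48113807,  0.14165988,  0.90151407])}
{'vertical_fov': 58.3886432564012, 'cx': 323.12416501632623, 'cy': 231.00845828844487, 'k1': -0.02054000963913298, 'mount': array([[ 2.43497833e-04, -9.57982302e-01, -2.86827212e-01,
         7.27198385e-02],
       [ 9.99999160e-01, -1.31858181e-04,  1.28933175e-03,
        -5.13879720e-04],
       [-1.27297752e-03, -2.86827286e-01,  9.57981465e-01,
        -1.42071928e-01],
       [ 0.00000000e+00,  0.00000000e+00,  0.00000000e+00,
         1.00000000e+00]])}
```

View pics/top0.png

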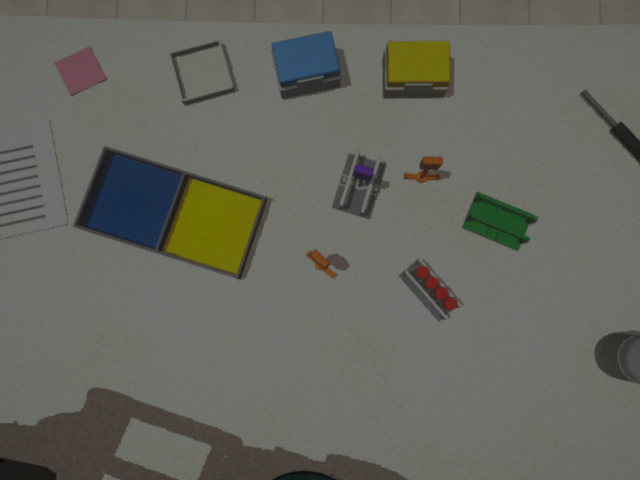

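View pics/side0.png

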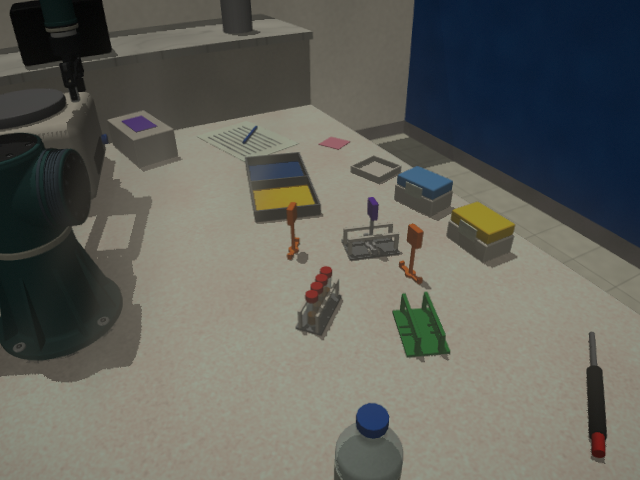

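Top view: the purple grip is at about (364,172) on the carrier at about (360,185). The tray has blue centred at about (128,200) and yellow at about (215,225), with outer rim corners near (105,148), (270,198), (242,277), (76,226). The rack is at (433,290) and there are orange look-alikes at (430,165) and (320,262). Side view: the grip is at (372,208), upright.

```bash
cat > h.py <<'E'
import numpy as np, cv2
from scipy.spatial.transform import Rotation as R
from rig import telemetry, snapshot, camera_info
def pose():
    s=telemetry.get_state(); q=s['ee_rot']
    return np.array(s['position']), R.from_quat([q[1],q[2],q[3],q[0]]).as_matrix(), s
def ray(n,uv,wp=None):
    c=camera_info(n); f=240/np.tan(np.radians(c['vertical_fov']/2))
    d=np.array([(uv[0]-c['cx'])/f,(uv[1]-c['cy'])/f]); x=d.copy()
    for _ in range(20): x=d/(1+c['k1']*(x@x))
    v=np.array([x[0],x[1],1])
    if n=='wrist':
        p,M,_=wp; m=c['mount']; return p+M@m[:3,3], M@(m[:3,:3]@v)
    W=cv2.Rodrigues(c['rvec'])[0]; return -W.T@c['tvec'], W.T@v
def onz(n,uv,z,wp=None):
    o,d=ray(n,uv,wp); return o+d*(z-o[2])/d[2]
def tri(r1,r2):
    A=np.stack([r1[1],-r2[1]],1); t=np.linalg.lstsq(A,r2[0]-r1[0],rcond=None)[0]
    a=r1[0]+t[0]*r1[1]; b=r2[0]+t[1]*r2[1]; return (a+b)/2, np.linalg.norm(a-b)
def mask(img,h0,h1,s=90,v=25):
    m=cv2.inRange(cv2.cvtColor(img,cv2.COLOR_RGB2HSV),(h0,s,v),(h1,255,255))
    return cv2.morphologyEx(m,cv2.MORPH_OPEN,np.ones((2,2),np.uint8))
def blobs(m,amin=40):
    cs=cv2.findContours(m,cv2.RETR_EXTERNAL,cv2.CHAIN_APPROX_NONE)[0]
    return sorted([c for c in cs if cv2.contourArea(c)>amin],key=lambda c:-cv2.contourArea(c))
def cen(c): M=cv2.moments(c); return np.array([M['m10'],M['m01']])/M['m00']
def go(x,y,z,yaw=None):
    """yaw: world angle of the tool's y axis (mod pi). prints shift (current tool axes, mm) and turn about tool z"""
    p,M,_=pose(); sh=M.T@(np.array([x,y,z])-p)*1000
    print('shift',sh.round(1),end=' ')
    if yaw is not None:
        cur=np.arctan2(M[1,1],M[0,1]); d=(yaw-cur+np.pi/2)%np.pi-np.pi/2
        print('turn z deg',round(-np.degrees(d),1),end=' ')
    print()
E
python3 - <<'E'
from h import *
t=cv2.imread('pics/top0.png')[:,:,::-1].copy(); s=cv2.imread('pics/side0.png')[:,:,::-1].copy()
for nm,h in (('purple',(122,150)),('blue',(100,121)),('yellow',(22,35))):
    for n,i in (('top',t),('side',s)):
        for c in blobs(mask(i,*h))[:4]: print(nm,n,cen(c).round(1),cv2.contourArea(c),cv2.boundingRect(c))
pt=min(blobs(mask(t,122,150)),key=lambda c:np.linalg.norm(cen(c)-(364,172)))
ps=min(blobs(mask(s,122,150)),key=lambda c:np.linalg.norm(cen(c)-(372,208)))
print('grip',tri(ray('top',cen(pt)),ray('side',cen(ps))), onz('top',cen(pt),.12))
for uv in ((105,148),(270,198),(242,277),(76,226)): print('rim',onz('top',uv,.03))
b=blobs(mask(t,100,121)); y=blobs(mask(t,22,35))
for nm,L,c0 in(('b',b,(128,200)),('y',y,(215,225))):
    c=min(L,key=lambda c:np.linalg.norm(cen(c)-c0)); print(nm,onz('top',cen(c),.005),cv2.minAreaRect(c))
    print([onz('top',q,.005).round(3) for q in cv2.boxPoints(cv2.minAreaRect(c))])
# carrier plate dark corners seen: rail ends
for uv in ((358,153),(384,163),(340,207),(364,214)): print('rail',onz('top',uv,.046))
p,M,_=pose(); print(M.round(2))
E
python3 -c "
import cv2;i=cv2.imread('pics/top0.png')[130:240,310:460];cv2.imwrite('pics/crop1.png',cv2.resize(i,None,fx=5,fy=5,interpolation=cv2.INTER_CUBIC))"
```

```text
purple top [364.3 170.9] 128.0 (355, 166, 19, 11)
purple side [139.6 124.3] 250.5 (124, 117, 32, 15)
blue top [133.5 201.7] 5593.5 (85, 156, 97, 93)
blue top [306.1  57.9] 2413.5 (273, 33, 67, 51)
blue side [537.7  95.8] 41971.5 (406, 0, 234, 248)
blue side [373.1 421.2] 862.5 (357, 404, 33, 35)
blue side [426.3 179.7] 656.0 (400, 167, 53, 26)
blue side [288.1 170.7] 333.0 (274, 163, 30, 16)
yellow top [214.1 226.8] 5747.0 (166, 180, 96, 95)
yellow top [419.   63.3] 2618.5 (387, 42, 65, 46)
yellow side [484.8 222.5] 1405.5 (452, 203, 64, 42)
yellow side [283.7 198.3] 1018.5 (254, 187, 62, 25)
grip (array([ 0.37894457, -0.06878965,  0.40343236]), np.float64(0.3415654460717168)) [ 0.63507381 -0.09343499  0.12      ]
rim [0.6955152  0.38984681 0.03      ]
rim [0.60506287 0.07680564 0.03      ]
rim [0.45623996 0.1234575  0.03      ]
rim [0.54583144 0.43188164 0.03      ]
b [0.59865324 0.3398282  0.005     ] ((133.04998779296875, 201.35000610351562), (76.21088409423828, 79.05693054199219), 18.43494987487793)
[array([0.549, 0.428, 0.005]), array([0.696, 0.392, 0.005]), array([0.651, 0.251, 0.005]), array([0.505, 0.29 , 0.005])]
y [0.55277944 0.18441604 0.005     ] ((213.76626586914062, 226.34844970703125), (75.67567443847656, 80.48649597167969), 18.924644470214844)
[array([0.503, 0.275, 0.005]), array([0.651, 0.233, 0.005]), array([0.605, 0.094, 0.005]), array([0.458, 0.138, 0.005])]
rail [ 0.68964124 -0.08643993  0.046     ]
rail [ 0.67116071 -0.13484758  0.046     ]
rail [ 0.58673023 -0.05429196  0.046     ]
rail [ 0.57434064 -0.09847269  0.046     ]
[[-0.97  0.24 -0.  ]
 [ 0.24  0.97 -0.  ]
 [ 0.   -0.   -1.  ]]
```

View pics/crop1.png

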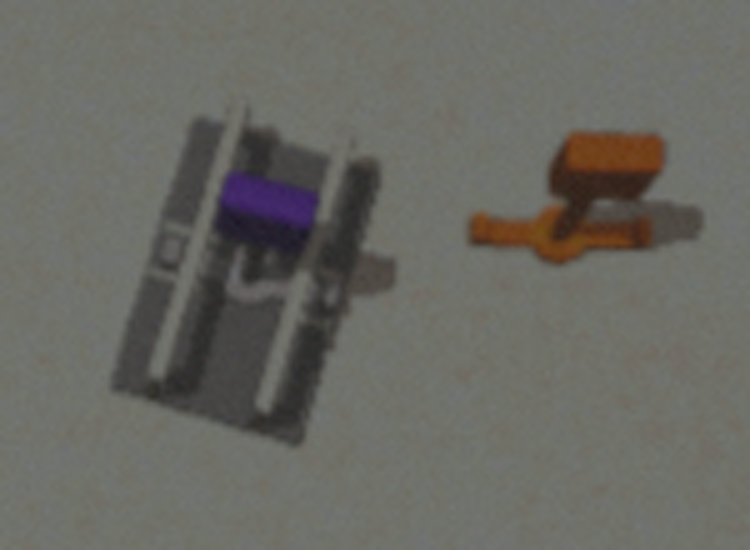

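The crop shows the carrier tilted in the picture, with the plate corners at crop (200,118), (380,160), (300,445), (112,388). The purple grip's top face is at about (270,190), with its width across the rails as described.

```bash
python3 - <<'E'
from h import *
P=[onz('top',(310+u/5,130+v/5),.006) for u,v in((200,118),(380,160),(300,445),(112,388))]
P=np.array(P); print(P.round(3),'centre',P.mean(0)); print('sizes',[np.linalg.norm(P[i]-P[i-1]).round(3) for i in range(4)])
d=P[0]+P[1]-P[2]-P[3]; print('x-axis yaw deg',np.degrees(np.arctan2(d[1],d[0])))
r=[onz('top',(310+u/5,130+v/5),.046) for u,v in((238,100),(160,380),(345,145),(265,410))]
r=np.array(r); print('rails',r.round(3),r.mean(0)); 
for i in(0,2): print(np.degrees(np.arctan2(*(r[i]-r[i+1])[1::-1])))
s=cv2.imread('pics/side0.png')[:,:,::-1].copy()
L=blobs(mask(s,115,150,60,10),20); ps=min(L,key=lambda c:np.linalg.norm(cen(c)-(372,208))); print(cen(ps),cv2.boundingRect(ps))
print('grip',tri(ray('top',(364.5,171.5)),ray('side',cen(ps))))
print('grip top',onz('top',(310+270/5,130+195/5),.121))
c=P.mean(0); go(c[0]-.08,c[1],.23,np.arctan2(d[1],d[0]))
E
```

```text
[[ 0.701 -0.073  0.006]
 [ 0.685 -0.143  0.006]
 [ 0.572 -0.113  0.006]
 [ 0.594 -0.041  0.006]] centre [ 0.63795281 -0.09234036  0.006     ]
sizes [np.float64(0.112), np.float64(0.072), np.float64(0.117), np.float64(0.075)]
x-axis yaw deg -15.95124028984888
rails [[ 0.695 -0.086  0.046]
 [ 0.589 -0.058  0.046]
 [ 0.679 -0.126  0.046]
 [ 0.578 -0.097  0.046]] [ 0.63519523 -0.0914363   0.046     ]
-14.54702954769767
-16.040346205962084
[373.53830228 208.93167702] (369, 198, 10, 23)
grip (array([ 0.63928963, -0.09507147,  0.10054596]), np.float64(9.877917995132742e-05))
grip top [ 0.63804134 -0.09281379  0.121     ]
shift [-563.8 -553.7    1.4] turn z deg -88.1
```

```bash
python3 -m crank '[[[-46.5,3.2,0],[0,0,4.6]],[[-46.5,3.2,0],[0,0,4.6]],[[-46.5,3.2,0],[0,0,4.6]],[[-46.5,3.2,0],[0,0,4.6]],[[-46.5,3.2,0],[0,0,4.6]],[[-46.5,3.2,0],[0,0,4.6]],[[-46.5,3.2,0],[0,0,4.6]],[[-46.5,3.2,0],[0,0,4.6]],[[-46.5,3.2,0],[0,0,4.6]],[[-46.5,3.2,0],[0,0,4.6]]]' 0 40
python3 -m crank '[[[-46.5,3.2,0],[0,0,4.6]],[[-46.5,3.2,0],[0,0,4.6]],[[-46.5,3.2,0],[0,0,4.6]],[[-46.5,3.2,0],[0,0,4.6]],[[-46.5,3.2,0],[0,0,4.6]],[[-46.5,3.2,0],[0,0,4.6]],[[-46.5,3.2,0],[0,0,4.6]],[[-46.5,3.2,0],[0,0,4.6]],[[-46.5,3.2,0],[0,0,4.6]],[[-46.5,3.2,0],[0,0,4.6]]]'
python3 - <<'E'
from h import *
wp=pose(); i=snapshot('wrist'); cv2.imwrite('pics/w1.png',i[:,:,::-1])
import pickle; pickle.dump(wp[:2],open('w1.pkl','wb'))
print(wp[0],wp[2]['clock']); 
for c in blobs(mask(i,120,150,70,15),200)[:2]:
    r=cv2.minAreaRect(c); print(cen(c),r); print([onz('wrist',q,.121,wp).round(4) for q in cv2.boxPoints(r)])
go(.638,-.0925,.23,np.radians(-15.7))
E
```

```text
clock: 1.1
position: [0.5365, 0.3484, 0.2307]
ee_rot: [-0.0, 0.502, 0.865, -0.0]
wrist_force: [0.6, 0.3, 0.6]
width: 0.0854
finger_force: 0.0
clock: 2.1
position: [0.6388, -0.0939, 0.2308]
ee_rot: [-0.0, 0.8, 0.6, -0.0]
wrist_force: [0.1, -0.8, 0.1]
width: 0.0854
finger_force: 0.0
[ 0.63879056 -0.09394375  0.23077079] 2.1
[323.01086661 220.19817984] ((323.0, 220.0), (62.0, 22.0), 90.0)
[array([ 0.6393, -0.0696,  0.121 ]), array([ 0.6518, -0.0732,  0.121 ]), array([ 0.6412, -0.1108,  0.121 ]), array([ 0.6281, -0.107 ,  0.121 ])]
shift [ 8.8 -2.3  0.7] turn z deg -0.9
```

View pics/w1.png

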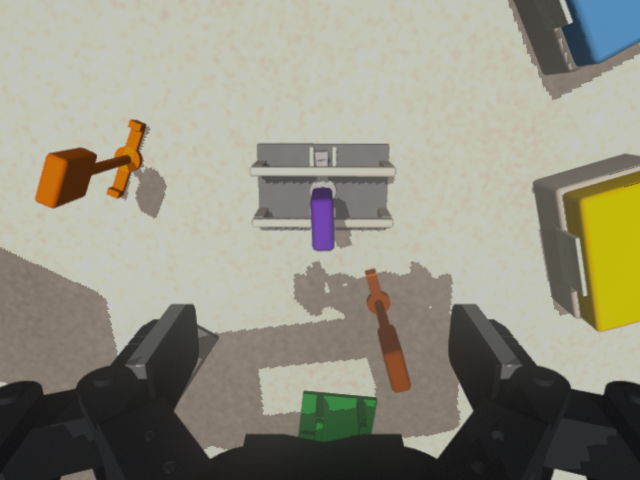

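The wrist view shows the purple grip standing mid-carrier, top about (323,235), with the rails horizontal in the picture. So the tool's y runs along the carrier. Orange look-alikes stand at (130,160) and (378,300), clear of the fingers' path. That picture was taken while the arm was still settling, so I'll correct and re-measure standing still.

```bash
python3 -m crank '[[[8.8,-2.3,0],[0,0,-0.9]],[[0,0,0],[0,0,0]],[[0,0,0],[0,0,0]],[[0,0,0],[0,0,0]],[[0,0,0],[0,0,0]],[[0,0,0],[0,0,0]],[[0,0,0],[0,0,0]],[[0,0,0],[0,0,0]],[[0,0,0],[0,0,0]],[[0,0,0],[0,0,0]]]'
cat > look.py <<'E'
from h import *
wp=pose(); i=snapshot('wrist'); cv2.imwrite('pics/w2.png',i[:,:,::-1])
print(wp[0],wp[1].round(3)[:,:2].tolist())
c=blobs(mask(i,120,150,70,15),200)[0]; pts=c[:,0].astype(float)
x0,y0,w,h=cv2.boundingRect(c); print(x0,y0,w,h)
# near edge of top face = bottom of blob; centre column
pb=pts[pts[:,1]>y0+h-4]; e=onz('wrist',(pb[:,0].mean(),y0+h),.121,wp); print('near top edge',e, 'in tool',wp[1].T@(e-wp[0])*1e3)
# rails: bright rows over carrier; edges by column threshold
for z,nm in((.121,'left/right edge top'),):
    L=onz('wrist',(pb[:,0].min(),y0+h-3),z,wp);Rr=onz('wrist',(pb[:,0].max(),y0+h-3),z,wp); print(nm,np.linalg.norm(L-Rr))
x,y,_=onz('wrist',(pb[:,0].mean(),y0+h),.121,wp); 
E
python3 look.py; python3 -c "
import cv2;i=cv2.imread('pics/w2.png')[110:280,220:420];cv2.imwrite('pics/crop2.png',cv2.resize(i,None,fx=3.5,fy=3.5,interpolation=cv2.INTER_CUBIC))"
```

```text
clock: 3.15
position: [0.6392, -0.083, 0.2313]
ee_rot: [0.0, 0.794, 0.608, -0.0]
wrist_force: [0.2, -0.1, 1.2]
width: 0.0854
finger_force: 0.0
[ 0.63917315 -0.08298042  0.23132921] [[0.261, 0.965], [0.965, -0.261], [-0.0, -0.0]]
316 204 22 63
near top edge [ 0.63497324 -0.10913648  0.121     ] in tool [-26.33028396   2.77332034 110.33284864]
left/right edge top 0.011297889092073094
```

View pics/crop2.png

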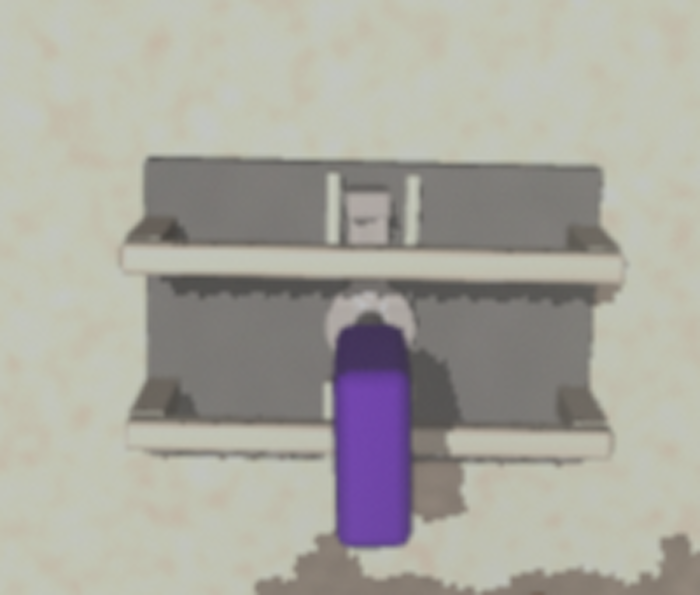

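Crop: the top face of the grip spans (338,370)–(410,545). The rail tops run from (122,257) to (623,268) and from (128,434) to (610,442).

```bash
python3 - <<'E'
from h import *
wp=pose()
f=lambda u,v,z:onz('wrist',(220+u/3.5,110+v/3.5),z,wp)
g=[f(338,370,.121),f(410,370,.121),f(410,545,.121),f(338,545,.121)]; g=np.array(g); print('grip',g.mean(0),np.linalg.norm(g[0]-g[1]),np.linalg.norm(g[1]-g[2]))
r=np.array([f(122,257,.046),f(623,268,.046),f(128,434,.046),f(610,442,.046)]); print('rails',r.mean(0),[np.degrees(np.arctan2(*(r[i+1]-r[i])[1::-1])) for i in(0,2)],np.linalg.norm(r[1]-r[0]),np.linalg.norm(r[3]-r[2]),np.linalg.norm(r[0]-r[2]))
d=f(370,325,.012); print('disc',d)
c=g.mean(0); go(c[0],c[1],.083,np.radians(-16.3))
E
```

```text
grip [ 0.6393466  -0.09255439  0.121     ] 0.012481441123460071 0.032443660891637166
rails [ 0.63952834 -0.09160939  0.046     ] [np.float64(-16.383027222964728), np.float64(-16.10675295318209)] 0.110445437877451 0.10992710111343616 0.04074988376539838
disc [ 0.63908227 -0.0931838   0.012     ]
shift [ -9.2   2.6 148.3] turn z deg 1.2
```

```bash
python3 -m crank '[[[-9.2,2.6,0],[0,0,1.2]],[[0,0,20],[0,0,0]],[[0,0,25],[0,0,0]],[[0,0,25],[0,0,0]],[[0,0,25],[0,0,0]],[[0,0,25],[0,0,0]],[[0,0,18],[0,0,0]],[[0,0,10],[0,0,0]],[[0,0,0],[0,0,0]],[[0,0,0],[0,0,0]]]'
python3 -m crank '[[[0,0,0],[0,0,0]],[[0,0,0],[0,0,0]],[[0,0,0],[0,0,0]],[[0,0,0],[0,0,0]],[[0,0,0],[0,0,0]],[[0,0,0],[0,0,0]],[[0,0,0],[0,0,0]],[[0,0,0],[0,0,0]],[[0,0,0],[0,0,0]],[[0,0,0],[0,0,0]]]' 1 50
```

```text
clock: 4.2
position: [0.6398, -0.0929, 0.0839]
ee_rot: [0.0, 0.8, 0.599, 0.0]
wrist_force: [0.1, 0.4, 0.9]
width: 0.0857
finger_force: 0.0
clock: 5.2
position: [0.6395, -0.0925, 0.0836]
ee_rot: [0.0, 0.8, 0.6, 0.0]
wrist_force: [-0.2, 0.7, 5.2]
width: 0.0135
finger_force: 50.7
```

```bash
python3 -m crank '[[[0,0,-3],[0,0,0]],[[0,0,-3],[0,0,0]],[[0,0,-3],[0,0,0]],[[0,0,-2.5],[0,0,0]],[[0,0,0],[0,0,0]],[[0,0,0],[0,0,0]],[[0,0,0],[0,0,0]],[[0,0,0],[0,0,0]],[[0,0,0],[0,0,0]],[[0,0,0],[0,0,0]]]'
python3 - <<'E'
from h import *
s=snapshot('side'); i=s[170:290,310:450]; cv2.imwrite('pics/s2.png',cv2.resize(i,None,fx=5,fy=5,interpolation=cv2.INTER_CUBIC)[:,:,::-1])
print(pose()[0],pose()[2]['wrist_force'],pose()[2]['joint_positions'].round(2))
E
```

```text
clock: 6.2
position: [0.6393, -0.0925, 0.0947]
ee_rot: [-0.0, 0.8, 0.6, -0.0]
wrist_force: [-0.4, 0.4, -0.4]
width: 0.0134
finger_force: 49.9
[ 0.63925914 -0.09248921  0.09475983] [-0.53112608 -0.27762349 -0.79715809] [-0.25  0.56  1.54 -0.    1.04  0.03]
```

View pics/s2.png

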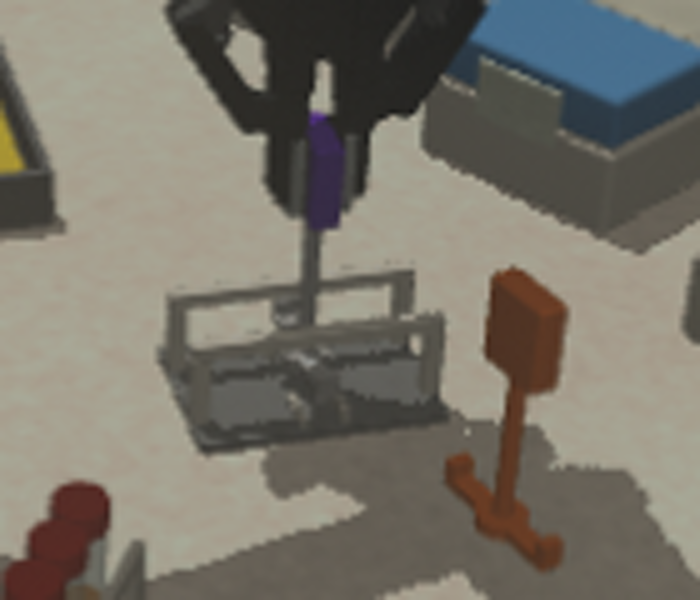

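The side view shows the hook clear of the plate, with its arms still under the rails. Now the quarter turn.

```bash
python3 -m crank '[[[0,0,0],[0,0,-5]],[[0,0,0],[0,0,-8.5]],[[0,0,0],[0,0,-8.5]],[[0,0,0],[0,0,-8.5]],[[0,0,0],[0,0,-8.5]],[[0,0,0],[0,0,-8.5]],[[0,0,0],[0,0,-8.5]],[[0,0,0],[0,0,-8.5]],[[0,0,0],[0,0,-8.5]],[[0,0,0],[0,0,-8.5]]]'
python3 -m crank '[[[0,0,0],[0,0,-8.5]],[[0,0,0],[0,0,0]],[[0,0,0],[0,0,0]],[[0,0,0],[0,0,0]],[[0,0,-3],[0,0,0]],[[0,0,-4],[0,0,0]],[[0,0,-4],[0,0,0]],[[0,0,-4],[0,0,0]],[[0,0,-4],[0,0,0]],[[0,0,0],[0,0,0]]]'
python3 - <<'E'
from h import *
p,M,s=pose(); print(p,M.round(3).tolist(),s['wrist_force'],s['finger_force'])
i=snapshot('side')[170:290,310:450]; cv2.imwrite('pics/s3.png',cv2.resize(i,None,fx=5,fy=5,interpolation=cv2.INTER_CUBIC)[:,:,::-1])
E
```

```text
clock: 7.25
position: [0.6393, -0.0925, 0.0948]
ee_rot: [-0.0, 0.212, 0.977, -0.0]
wrist_force: [-0.3, -0.3, -1.0]
width: 0.0132
finger_force: 49.9
clock: 8.25
position: [0.6398, -0.0926, 0.1147]
ee_rot: [0.001, 0.142, 0.99, -0.0]
wrist_force: [0.6, -0.6, -0.2]
width: 0.0135
finger_force: 49.9
[ 0.63983773 -0.09262752  0.11470031] [[-0.96, 0.281, 0.001], [0.281, 0.96, -0.0], [-0.001, -0.0, -1.0]] [ 0.61965167 -0.55603451 -0.19260236] 49.896066784858704
```

View pics/s3.png

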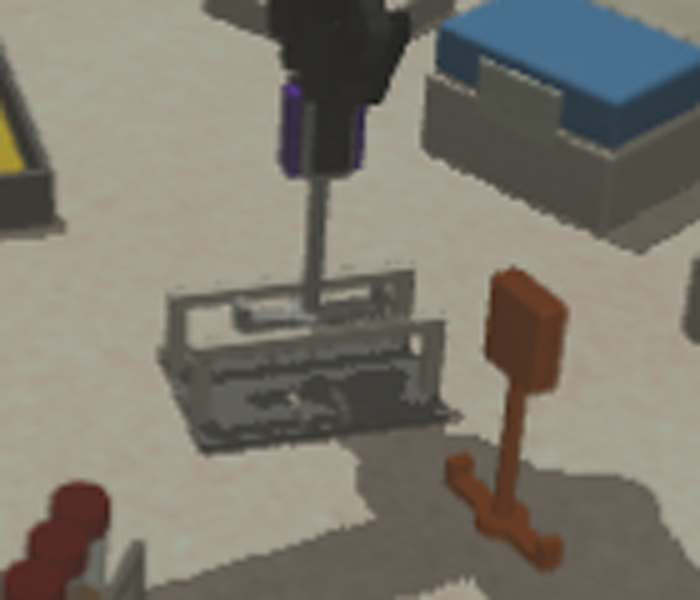

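The hook has turned and its arms now run along the gap, with no catch force. Next I lift it clear and carry it to the blue bay.

```bash
python3 -m crank '[[[0,0,-15],[0,0,0]],[[0,0,-25],[0,0,0]],[[0,0,-25],[0,0,0]],[[0,0,-25],[0,0,0]],[[0,0,-5],[0,0,0]],[[8,20,0],[0,0,0]],[[15,38,0],[0,0,0]],[[15,38,0],[0,0,0]],[[15,38,0],[0,0,0]],[[15,38,0],[0,0,0]]]'
python3 -m crank '[[[15,38,0],[0,0,0]],[[15,38,0],[0,0,0]],[[15,38,0],[0,0,0]],[[15,36,0],[0,0,0]],[[15,36,0],[0,0,0]],[[12,30,0],[0,0,0]],[[5,10,0],[0,0,0]],[[0,0,0],[0,0,0]],[[0,0,0],[0,0,0]],[[0,0,0],[0,0,0]]]'
python3 - <<'E'
from h import *
go(.598,.334,.0836-.006+.005+.001)
i=snapshot('top')
b=blobs(mask(i,100,121))
for c in b: print(cen(c),cv2.contourArea(c))
cv2.imwrite('pics/t2.png',i[:,:,::-1])
i=snapshot('side')[90:260,200:440];cv2.imwrite('pics/s4.png',cv2.resize(i,None,fx=3.3,fy=3.3,interpolation=cv2.INTER_CUBIC)[:,:,::-1])
E
```

```text
clock: 9.3
position: [0.6215, 0.0931, 0.2082]
ee_rot: [-0.001, 0.142, 0.99, -0.0]
wrist_force: [1.2, 0.4, -2.5]
width: 0.0134
finger_force: 49.9
clock: 10.3
position: [0.5978, 0.3328, 0.2085]
ee_rot: [-0.0, 0.143, 0.99, -0.001]
wrist_force: [-0.1, -0.6, 0.2]
width: 0.0137
finger_force: 49.9
shift [1.000e-01 1.300e+00 1.249e+02] 
[135.50035543 202.99615484] 5158.0
[306.04993421  57.9365607 ] 2406.5
```

View pics/s4.png

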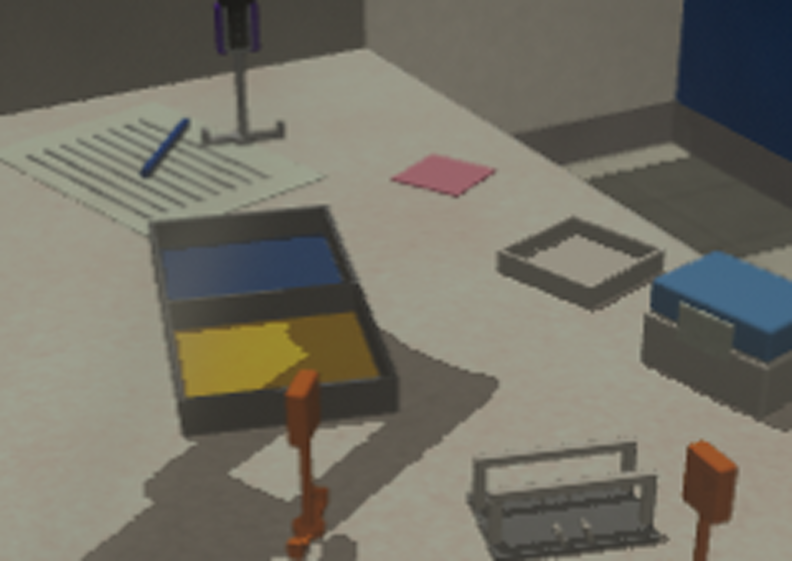

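The hook hangs upright over the blue bay and the carrier stands empty where it was. Lowering.

```bash
python3 -m crank '[[[0,1.3,15],[0,0,0]],[[0,0,30],[0,0,0]],[[0,0,30],[0,0,0]],[[0,0,25],[0,0,0]],[[0,0,15],[0,0,0]],[[0,0,5],[0,0,0]],[[0,0,2],[0,0,0]],[[0,0,1.5],[0,0,0]],[[0,0,0.5],[0,0,0]],[[0,0,0],[0,0,0]]]'
```

```text
clock: 11.4
position: [0.5986, 0.336, 0.0858]
ee_rot: [0.001, 0.142, 0.99, 0.0]
wrist_force: [-0.5, -0.3, -1.0]
width: 0.0134
finger_force: 49.9
```

```bash
python3 -m crank '[[[0,0,0],[0,0,0]],[[0,0,0],[0,0,0]],[[0,0,0.7],[0,0,0]],[[0,0,0.6],[0,0,0]],[[0,0,0.6],[0,0,0]],[[0,0,0.5],[0,0,0]],[[0,0,0],[0,0,0]],[[0,0,0],[0,0,0]],[[0,0,0],[0,0,0]],[[0,0,0],[0,0,0]]]'
```

```text
clock: 12.4
position: [0.598, 0.3357, 0.0827]
ee_rot: [0.0, 0.142, 0.99, -0.0]
wrist_force: [-2.3, -0.2, 5.2]
width: 0.0135
finger_force: 50.6
```

```bash
python3 -m crank '[[[0,0,0],[0,0,0]],[[0,0,0],[0,0,0]],[[0,0,0],[0,0,0]],[[0,0,0],[0,0,0]],[[0,0,0],[0,0,0]],[[0,0,0],[0,0,0]],[[0,0,0],[0,0,0]],[[0,0,0],[0,0,0]],[[0,0,0],[0,0,0]],[[0,0,0],[0,0,0]]]' 0 20
python3 -m crank '[[[0,0,-10],[0,0,0]],[[0,0,-20],[0,0,0]],[[0,0,-25],[0,0,0]],[[0,0,-25],[0,0,0]],[[0,0,-25],[0,0,0]],[[0,0,-20],[0,0,0]],[[0,0,0],[0,0,0]],[[0,0,0],[0,0,0]],[[0,0,0],[0,0,0]],[[0,0,0],[0,0,0]]]'
python3 - <<'E'
from h import *
print('yaw y deg',np.degrees(np.arctan2(*pose()[1][1::-1,1])))
go(.6395,-.0918,.2,np.radians(-16.25+90)); go(.6395,-.0918,.023)
i=snapshot('side')[90:260,200:440];cv2.imwrite('pics/s5.png',cv2.resize(i,None,fx=3.3,fy=3.3,interpolation=cv2.INTER_CUBIC)[:,:,::-1])
E
```

```text
clock: 13.4
position: [0.598, 0.3357, 0.0824]
ee_rot: [-0.0, 0.142, 0.99, -0.0]
wrist_force: [0.5, 0.1, 0.2]
width: 0.0855
finger_force: 0.0
clock: 14.4
position: [0.5971, 0.3353, 0.2059]
ee_rot: [-0.001, 0.142, 0.99, -0.001]
wrist_force: [0.1, 0.5, 0.4]
width: 0.0852
finger_force: 0.0
yaw y deg 73.67127134231632
shift [-160.7 -398.     6.3] turn z deg -0.1 
shift [-161.1 -397.7  183.3]
```

View pics/s5.png

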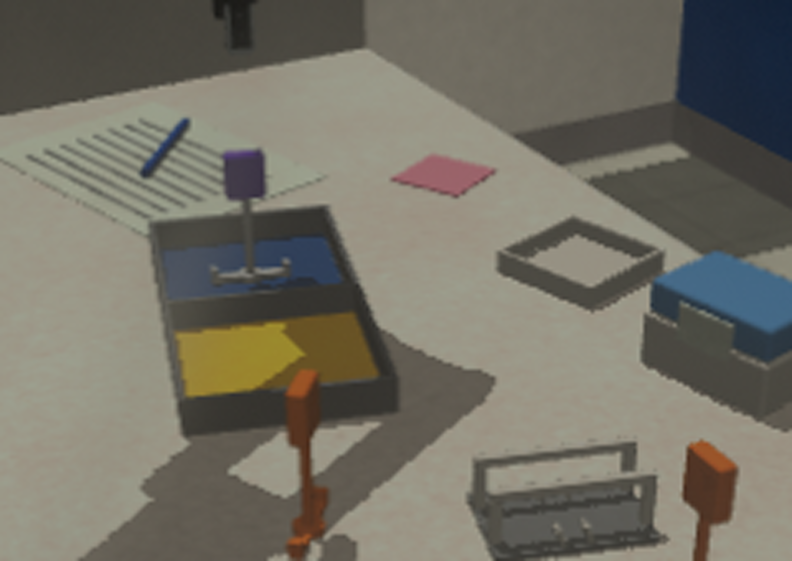

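The hook stands upright in the blue bay, hand clear. Now back above the carrier.

```bash
python3 -m crank '[[[-8,-20,0],[0,0,0]],[[-16,-40,0],[0,0,0]],[[-16,-40,0],[0,0,0]],[[-16,-40,0],[0,0,0]],[[-16,-40,0],[0,0,0]],[[-16,-40,0],[0,0,0]],[[-16,-40,0],[0,0,0]],[[-16,-40,0],[0,0,0]],[[-16,-40,0],[0,0,0]],[[-16,-40,0],[0,0,0]]]'
python3 -m crank '[[[-8.7,-18,0],[0,0,0]],[[0,0,0],[0,0,0]],[[0,0,0],[0,0,0]],[[0,0,0],[0,0,0]],[[0,0,0],[0,0,0]],[[0,0,0],[0,0,0]],[[0,0,0],[0,0,0]],[[0,0,0],[0,0,0]],[[0,0,0],[0,0,0]],[[0,0,0],[0,0,0]]]'
python3 - <<'E'
from h import *
wp=pose(); i=snapshot('wrist'); cv2.imwrite('pics/w3.png',i[:,:,::-1]); print(wp[0])
for c in blobs(mask(cv2.imread('pics/top0.png')[:,:,::-1].copy(),5,16,120)): print('orange',cen(c),onz('top',cen(c),.05))
print('orange base',onz('top',(421,178),.006))
E
```

```text
clock: 15.45
position: [0.6366, -0.0734, 0.2067]
ee_rot: [-0.001, 0.142, 0.99, 0.0]
wrist_force: [0.9, 0.2, -1.3]
width: 0.0857
finger_force: 0.0
clock: 16.45
position: [0.6403, -0.0914, 0.2074]
ee_rot: [0.0, 0.142, 0.99, -0.0]
wrist_force: [0.5, 0.6, 1.0]
width: 0.0853
finger_force: 0.0
[ 0.64033757 -0.09140198  0.20744686]
orange [321.22006472 263.04789644] [ 0.48236919 -0.02167879  0.05      ]
orange [422.37937385 177.3038674 ] [ 0.64382582 -0.20492563  0.05      ]
orange [432.12411348 161.87115839] [ 0.67326519 -0.22299865  0.05      ]
orange base [ 0.65415746 -0.21025926  0.006     ]
```

View pics/w3.png

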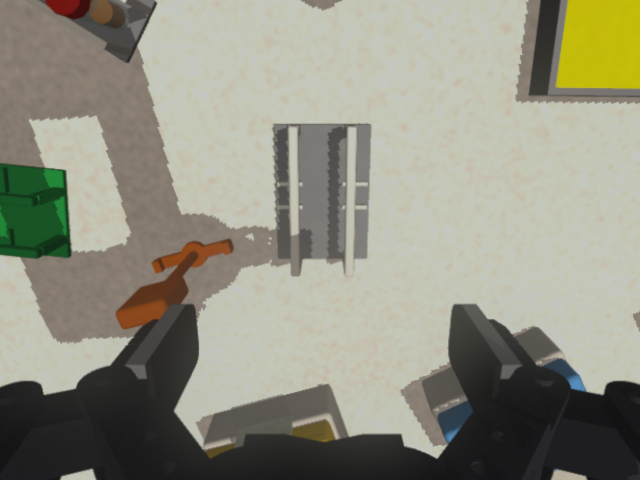

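The carrier is undisturbed. Its rail tops run from (293,127) to (295,275) and from (351,127) to (349,275), and the orange hook at (195,250) is clear of the fingers.

```bash
python3 - <<'E'
from h import *
wp=pose()
r=np.array([onz('wrist',q,.046,wp) for q in((293.5,127),(295,275),(351,127),(349.5,275))]); c=r.mean(0)
d=(r[1]-r[0])+(r[3]-r[2]); print(c,np.degrees(np.arctan2(d[1],d[0])),np.linalg.norm(r[1]-r[0]),np.linalg.norm(r[0]-r[2]))
go(c[0],c[1],.023)
E
```

```text
[ 0.63842917 -0.09169957  0.046     ] -16.349011522104657 0.10969968373456865 0.03959033282285876
shift [  1.8  -0.7 184.4]
```

```bash
python3 -m crank '[[[1.8,-0.7,20],[0,0,0]],[[0,0,30],[0,0,0]],[[0,0,30],[0,0,0]],[[0,0,30],[0,0,0]],[[0,0,30],[0,0,0]],[[0,0,25],[0,0,0]],[[0,0,15],[0,0,0]],[[0,0,7],[0,0,0]],[[0,0,0],[0,0,0]],[[0,0,0],[0,0,0]]]'
python3 -m crank '[[[0,0,0],[0,0,0]],[[0,0,0],[0,0,0]],[[0,0,0],[0,0,0]],[[0,0,0],[0,0,0]],[[0,0,0],[0,0,0]],[[0,0,0],[0,0,0]],[[0,0,0],[0,0,0]],[[0,0,0],[0,0,0]],[[0,0,0],[0,0,0]],[[0,0,0],[0,0,0]]]' 1 60
python3 -m crank '[[[0,0,-2],[0,0,0]],[[0,0,-4],[0,0,0]],[[0,0,-8],[0,0,0]],[[0,0,-10],[0,0,0]],[[0,0,-10],[0,0,0]],[[0,0,-16],[0,0,0]],[[0,0,-20],[0,0,0]],[[0,0,-20],[0,0,0]],[[0,0,-10],[0,0,0]],[[0,0,0],[0,0,0]]]'
python3 - <<'E'
from h import *
go(.554,.182,.12); s=snapshot('side'); i=s[120:300,250:490]; cv2.imwrite('pics/s6.png',cv2.resize(i,None,fx=3.3,fy=3.3)[:,:,::-1])
E
```

```text
clock: 17.5
position: [0.6393, -0.0919, 0.0214]
ee_rot: [0.001, 0.142, 0.99, -0.0]
wrist_force: [-1.1, -0.6, 0.8]
width: 0.0854
finger_force: 0.0
clock: 18.5
position: [0.6391, -0.0918, 0.0216]
ee_rot: [0.001, 0.142, 0.99, -0.0]
wrist_force: [-1.0, -0.7, 6.4]
width: 0.0468
finger_force: 61.4
clock: 19.5
position: [0.6398, -0.0919, 0.1226]
ee_rot: [0.002, 0.142, 0.99, -0.0]
wrist_force: [0.5, 0.3, -1.9]
width: 0.0468
finger_force: 61.9
shift [159.4 238.8   2. ]
```

View pics/s6.png

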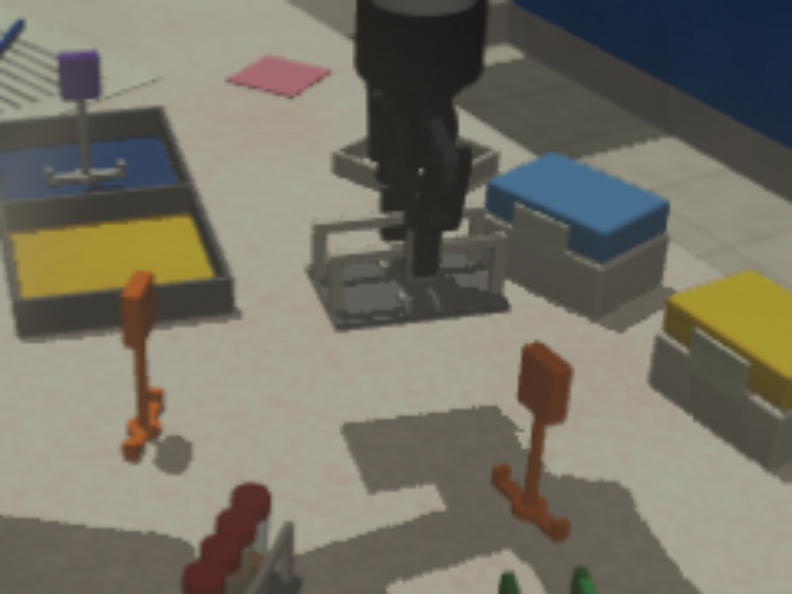

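The carrier hangs level in the grip. Now to the yellow bay.

```bash
python3 -m crank '[[[8,12,-10],[0,0,0]],[[18,27,-10],[0,0,0]],[[22,33,0],[0,0,0]],[[22,33,0],[0,0,0]],[[22,33,0],[0,0,0]],[[22,33,0],[0,0,0]],[[22,33,0],[0,0,0]],[[15,23,0],[0,0,0]],[[8.4,11.8,0],[0,0,0]],[[0,0,0],[0,0,0]]]'
python3 - <<'E'
from h import *
go(.554,.182,.030); print(pose()[2]['width'])
i=snapshot('top')[120:300,50:290]; cv2.imwrite('pics/t3.png',cv2.resize(i,None,fx=3.3,fy=3.3)[:,:,::-1])
E
```

```text
clock: 20.55
position: [0.551, 0.1842, 0.1399]
ee_rot: [-0.001, 0.141, 0.99, -0.0]
wrist_force: [0.1, 0.4, -1.6]
width: 0.0466
finger_force: 62.1
shift [ -3.7  -1.2 109.9] 
0.04664942581306052
```

View pics/t3.png

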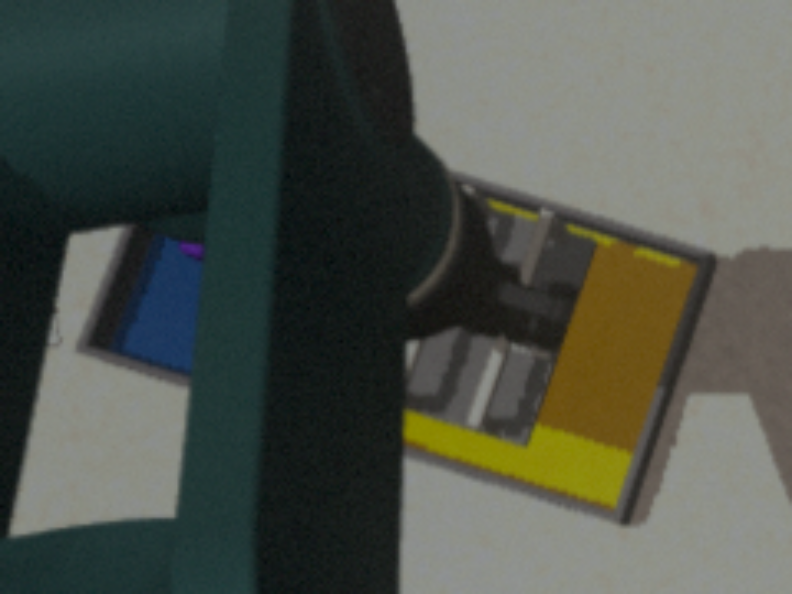

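The carrier is above the yellow bay and aligned with its walls. The leftward offset is parallax from its height. Lowering.

```bash
python3 -m crank '[[[-3,-1,15],[0,0,0]],[[0,0,25],[0,0,0]],[[0,0,25],[0,0,0]],[[0,0,20],[0,0,0]],[[0,0,13],[0,0,0]],[[0,0,7],[0,0,0]],[[0,0,4],[0,0,0]],[[0,0,0],[0,0,0]],[[0,0,0],[0,0,0]],[[0,0,0],[0,0,0]]]'
```

```text
clock: 21.6
position: [0.5558, 0.1807, 0.0322]
ee_rot: [0.001, 0.142, 0.99, 0.0]
wrist_force: [-0.6, -0.3, -2.0]
width: 0.0464
finger_force: 62.1
```

```bash
python3 -m crank '[[[0,0,1.5],[0,0,0]],[[0,0,1],[0,0,0]],[[0,0,1],[0,0,0]],[[0,0,0.8],[0,0,0]],[[0,0,0.7],[0,0,0]],[[0,0,0.5],[0,0,0]],[[0,0,0],[0,0,0]],[[0,0,0],[0,0,0]],[[0,0,0],[0,0,0]],[[0,0,0],[0,0,0]]]'
```

```text
clock: 22.6
position: [0.5551, 0.1806, 0.0267]
ee_rot: [0.0, 0.142, 0.99, -0.0]
wrist_force: [-1.8, -0.8, 7.8]
width: 0.0466
finger_force: 62.9
```

Contact at the expected height. Release, then retreat straight up.

```bash
python3 -m crank '[[[0,0,0],[0,0,0]],[[0,0,0],[0,0,0]],[[0,0,0],[0,0,0]],[[0,0,0],[0,0,0]],[[0,0,0],[0,0,0]],[[0,0,0],[0,0,0]],[[0,0,0],[0,0,0]],[[0,0,0],[0,0,0]],[[0,0,0],[0,0,0]],[[0,0,0],[0,0,0]]]' 0 20
python3 -m crank '[[[0,0,-8],[0,0,0]],[[0,0,-20],[0,0,0]],[[0,0,-30],[0,0,0]],[[0,0,-30],[0,0,0]],[[0,0,-30],[0,0,0]],[[0,0,-30],[0,0,0]],[[0,0,-25],[0,0,0]],[[0,0,0],[0,0,0]],[[0,0,0],[0,0,0]],[[0,0,0],[0,0,0]]]'
python3 - <<'E'
from h import *
print(pose()[0])
i=snapshot('side')[90:270,200:440];cv2.imwrite('pics/s7.png',cv2.resize(i,None,fx=3.3,fy=3.3,interpolation=cv2.INTER_CUBIC)[:,:,::-1])
E
```

```text
clock: 23.6
position: [0.5551, 0.1806, 0.0259]
ee_rot: [-0.0, 0.142, 0.99, -0.0]
wrist_force: [-0.0, -0.3, 0.1]
width: 0.0856
finger_force: 0.0
clock: 24.6
position: [0.5542, 0.1804, 0.1979]
ee_rot: [-0.001, 0.142, 0.99, -0.0]
wrist_force: [0.1, -0.6, -0.8]
width: 0.0849
finger_force: 0.0
[0.55418126 0.18035848 0.19790762]
```

View pics/s7.png

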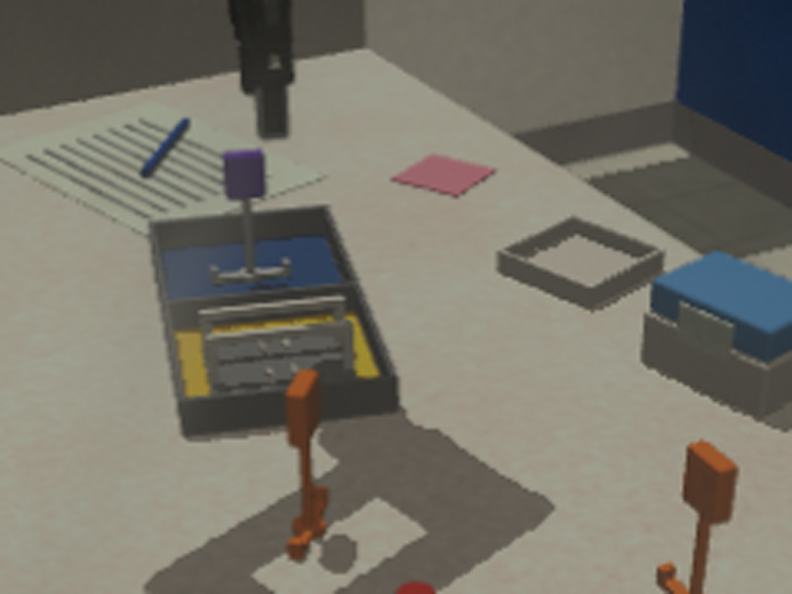

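The carrier sits flat in the yellow bay, the hook stands upright in the blue bay, and the hand is clear.

```bash
python3 -c "
from rig import manip; print(manip.close_job())"
```

```text
the job is handed in; nothing more can be done
None
```

The job is handed in at about 25 s of the 61 s allowed: the purple-grip hook stands upright in the blue bay, the empty carrier sits flat in the yellow bay, and the arm never went near the tube rack.

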